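# Knock a die insert out of its bore

### The arm

A 6-joint arm with a two-finger parallel gripper is mounted at the origin on the work surface. World frame = base frame: x ahead of the robot, y to its left, z up, the work surface at z = 0. Lengths are in m, angles in degrees, forces in N, time in s.
With the tool pointing down it reaches from about 0.375 to 0.9 m from the base axis. Payload 3.1 kg.
Tool frame: the origin (TCP) lies at the very end of the fingers, on their centre line; the grasp point (between the pads) lies 19 mm behind it; x points along the fingers, z is the direction in which the jaws open and shut, and the axes are right-handed (so a half turn about x gives the same grasp; the last joint's range is limited). The gripper opens to 87 mm and grips with 3 to 60 N. Pads are 19 mm wide; open, the fingers measure 117 mm over their backs; the gripper's body (75 mm by 190 mm) begins 51 mm behind the grasp point.
Start: joints at [63.913, 30.224, 82.088, -0, 67.689, -10.227], TCP at [0.171, 0.601, 0.223] pointing down, gripper open.
Joint ranges: [-176.69, 176.69], [-43.24, 126.21], [12.49, 139.97], [-82, 262], [0, 151.66], [-163.58, 163.58]. Speed limits (degrees/s): [159.86, 159.86, 180, 180, 180, 180].

### API

Orientations are given as a 3x3 rotation matrix whose columns are the frame's x, y, z axes.
In Python, from rig import bot gives the robot as it stands.
- The arm moves only by the tool send_rows, never from a script. Its arguments are lists of equal length, an entry for each row: "fingers": the opening, from 0 (shut) to 1 (fully open); "dp": the shift along the world's x, y, z in mm, a list of three; "turn": the turn, a rotation vector about the world's x, y, z in rad, a list of three. In form: {"fingers": [fingers, ...], "dp": [[tx, ty, tz], ...], "turn": [[rx, ry, rz], ...]}. A call has 1 to 10 rows; each row is the pose to reach, as a shift and turn from the pose measured when the call began; what a row does not reach only later rows make up. A row lasts 1/12 s, in which the tool goes at most 41.7 mm and 7.16 degrees, less where a joint would pass 70% of its speed; a pose out of reach is approached as far as the arm can. A call with a gripper value outside its range is refused whole. The fingers move at their own pace and stop on an object; the grip force is fixed at half the most. Time passes only in rows, so rows that repeat a pose let the fingers close. It gives the time, the measured TCP pose, the force and the opening at its end, in the units of the state.
- bot.read_state(): the state, without advancing time (a new reading comes with each control period).
- bot.capture(name): name is "side" or "top"; returns a dict with "img" (400x640x3 uint8, blue, green, red), "z_map" (400x640 float32, m along the optical axis (not along the pixel's ray), 0 where there is no reading), "mtx" (3x3 intrinsics, pixels), "origin" and "orientation" of the camera in the world. Camera axes: x right, y up, looking along -z (the intrinsics and any distortion apply to the point x, -y, -z); pixel columns grow to the right and rows downward; lengths in m; the calibration is good to about 2 mm. A picture is of the moment at which its call begins.
- bot.hand_in(): hands the job in, once; it reports no verdict.
The state is a dict: "time_s": time; "joint_positions": joint angles; "qvel": joint speeds; "tau": joint torques, N m; "position": TCP position; "tcp_rot": TCP orientation; "force": force on the tool from outside, world axes, zero at the start; "moment": the same for the moment, N m; "opening": opening from 0.0 (shut) to 1.0 (fully open).
Only numpy, scipy, OpenCV 4.12 (cv2) and the standard library are available. Lean on these libraries where they do the work, as an engineer would, in place of code of your own. Each camera call takes 0.05 s, during which the arm holds its last target.

### The job

Take the drift rod from the white rack and push the brass insert with the straight slot down through its bore until it drops out below into the catch tray. Let go with the rod left standing in that emptied bore, its collar resting on the plate. Leave the other insert, the one with the round opening, seated in its bore.

Things in the scene. Friction and masses are not known exactly. Their poses are not given: they have to be found in the camera images.
- stand: Fixed stand: aluminium plate 110 (x) x 190 (y) mm, underside 70, top 105 mm above the origin (on the table under its middle), over a catch tray (rim 25 mm) of the same outline. Two vertical through bores, 41 mm wide, at x 0, y +40 and -40 mm; in each a brass insert gripped by sprung white strips. Pushing one down takes 6 to 12 N until it leaves the underside and falls into the tray.
- slot_insert_center (a point): Brass pasta-die insert with one dark straight slot (29 by 8 mm) across its top: a solid cylinder 38 mm in diameter, 30 mm tall, 0.16 kg. It starts upright in one of the two bores (either one), its top 3 mm below the plate's top. The point is its centre, half-way up; z along the cylinder, up at the start.
- round_insert_center (a point): The other brass insert, the same size, but with a dark round opening of 18 mm in its top, seated in the other bore. The point is its centre. To be left in place.
- drift_handle (a point): Steel drift rod upright in a white rack (60 mm high), beside a ball-topped tamper. Foot up: shank 22 mm wide, 50 long, bevelled foot; collar 64 wide, 8 thick; round handle 24 wide, 60 long; 0.35 kg. Point: mid-handle, 88 mm above the foot, 38 above the collar underside; z up the rod. Lift 50 mm to free it. With the collar on the stand plate the point is 143 mm up, the foot 15 below the plate.

How it is judged:
By the outcome, as a careful person would: the job done as asked, in the order asked, and still so for the second after the job is handed in, with the robot touching nothing.
It also fails if it takes over 48 s, if anything falls off the work surface, if the arm or the gripper's body presses on something with over 40 N, if the wrist force passes 120 N, or if a joint passes its speed limit or range.

## Working session

There is one attempt and no reset: what is moved stays moved. The work goes in short steps, Python scripts to look and compute and a tool call to move; the robot and the scene stay as the last step left them, time stands still between calls to the robot, and variables do not carry over. Pictures are saved under pics/ and viewed, and the job is handed in when it is done.

Besides the shell and the picture viewer there is one more tool, called as name(argument=value, ...), one argument or row to a line, values as JSON. send_rows: Moves the arm, as the interface text tells. Its arguments: {"type":"object","properties":{"fingers":{"type":"array","items":{"type":"number"}},"dp":{"type":"array","items":{"type":"array","items":{"type":"number"}}},"turn":{"type":"array","items":{"type":"array","items":{"type":"number"}}}},"required":["fingers","dp","turn"]}

```bash
ls; mkdir -p pics
cat > h.py <<'E'
import numpy as np, cv2
from rig import bot
def cap(n,name):
    c=bot.capture(n); cv2.imwrite(f'pics/{name}.png',c['img']); np.savez(f'pics/{name}.npz',**{k:np.array(v) for k,v in c.items()}); return c
def ld(name): return dict(np.load(f'pics/{name}.npz'))
def ray(c,u,v):
    K=np.array(c['mtx']);R=np.array(c['orientation']).reshape(3,3)
    d=np.array([(u-K[0,2])/K[0,0],-(v-K[1,2])/K[1,1],-1.]); return np.array(c['origin']),R@d
def onz(c,u,v,z):
    o,d=ray(c,u,v); return o+d*(z-o[2])/d[2]
def pt(c,u,v):
    o,d=ray(c,u,v); return o+d*c['z_map'][int(v),int(u)]
def cloud(c):
    K=c['mtx'];v,u=np.mgrid[0:400,0:640]
    d=np.stack([(u-K[0,2])/K[0,0],-(v-K[1,2])/K[1,1],-np.ones_like(u,float)],-1)*c['z_map'][...,None]
    return d@np.array(c['orientation']).T+c['origin']
def proj(c,P):
    q=np.array(c['orientation']).T@(np.array(P)-c['origin']); K=c['mtx']
    return K[0,0]*q[0]/-q[2]+K[0,2], K[1,1]*-q[1]/-q[2]+K[1,2]
E
python3 - <<'E'
from h import *
np.set_printoptions(precision=4,suppress=True)
for n in('side','top'):
    c=cap(n,n+'0'); print(n,c.keys(),c['mtx'],c['origin'],c['orientation'])
s=bot.read_state();print(s)
E
```

```text
pics
side dict_keys(['img', 'z_map', 'mtx', 'origin', 'orientation']) [[458.2806   0.     323.8769]
 [  0.     458.2806 207.5578]
 [  0.       0.       1.    ]] [0.2694 0.5091 0.828 ] [[-0.8972  0.3333 -0.2899]
 [-0.4416 -0.6902  0.5732]
 [-0.009   0.6422  0.7665]]
top dict_keys(['img', 'z_map', 'mtx', 'origin', 'orientation']) [[398.5564   0.     315.7752]
 [  0.     398.5564 202.2206]
 [  0.       0.       1.    ]] [ 0.464  -0.0381  0.899 ] [[-0.0002  0.998  -0.0638]
 [-0.9998 -0.0015 -0.0199]
 [-0.02    0.0637  0.9978]]
{'time_s': 0.1, 'joint_positions': array([ 63.9099,  30.2731,  82.1494,   0.    ,  67.6908, -10.2276]), 'qvel': array([-0.0158, -0.1655, -0.1825, -0.0997,  0.0499,  0.01  ]), 'tau': array([  0.0003, -44.0986, -17.7151,   0.0635,   0.0534,  -0.0001]), 'position': array([0.1705, 0.6006, 0.2217]), 'tcp_rot': array([[-0.0009, -0.9619,  0.2733],
       [-0.0018,  0.2733,  0.9619],
       [-1.    ,  0.0004, -0.0019]]), 'force': array([-0.2929,  0.3875,  0.2489]), 'moment': array([-0.0124, -0.0016, -0.0098]), 'opening': 0.9988674321143427}
```

View pics/side0.png

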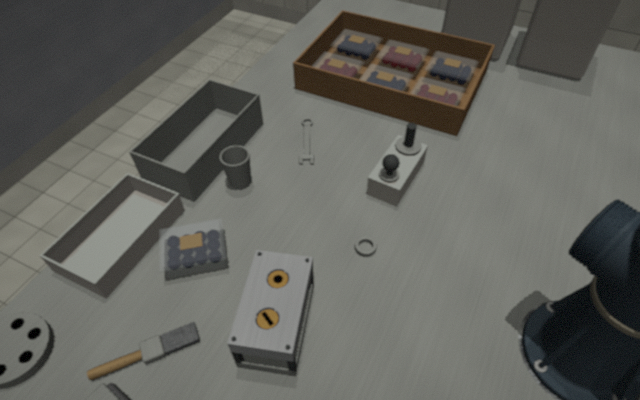

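View pics/top0.png

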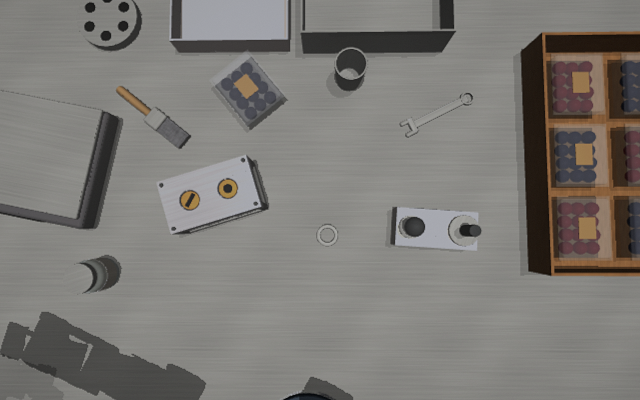

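Side view: slot insert near (268,319), round insert near (278,279), rod handle near (411,135), tamper ball near (391,163). Top view: slot (190,201), round (228,188), rod handle (470,230), tamper ball (413,227).

```bash
cat > m.py <<'E'
from h import *
np.set_printoptions(precision=4,suppress=True)
for n in('side0','top0'):
    c=ld(n); P=cloud(c); im=c['img']; hsv=cv2.cvtColor(im,cv2.COLOR_BGR2HSV)
    # brass
    x0,y0,x1,y1=(220,240,330,375) if n=='side0' else (150,150,275,240)
    m=np.zeros((400,640),np.uint8); m[y0:y1,x0:x1]=cv2.inRange(hsv,(10,110,80),(35,255,255))[y0:y1,x0:x1]
    cs,_=cv2.findContours(m,cv2.RETR_EXTERNAL,cv2.CHAIN_APPROX_NONE)
    for k in cs:
        if cv2.contourArea(k)<60: continue
        e=cv2.fitEllipse(k); print(n,'brass',e, onz(c,*e[0],.102), 'area',cv2.contourArea(k))
    # plate pts
    z=P[...,2]; pm=np.zeros((400,640),np.uint8); pm[y0-10:y1,x0:x1]=((z>.095)&(z<.115)&(c['z_map']>0))[y0-10:y1,x0:x1]
    cs,_=cv2.findContours(pm,cv2.RETR_EXTERNAL,cv2.CHAIN_APPROX_NONE); k=max(cs,key=cv2.contourArea)
    pts=np.array([onz(c,*p[0],.105)[:2] for p in k],np.float32); print('plate',cv2.minAreaRect(pts*1000), 'z',np.median(z[pm>0]))
    # rack
    x0,y0,x1,y1=(355,110,440,210) if n=='side0' else (385,195,500,260)
    sub=P[y0:y1,x0:x1]; ok=(c['z_map'][y0:y1,x0:x1]>0)
    for lo,hi in((.05,.064),(.064,.072),(.08,.11),(.11,.122),(.122,.14)):
        s=ok&(sub[...,2]>lo)&(sub[...,2]<hi); q=sub[s]
        if len(q): 
            v,u=np.where(s); print(lo,hi,len(q),q.mean(0),q.min(0),q.max(0),'px',u.mean()+x0,v.mean()+y0)
    cv2.imwrite(f'pics/{n}z.png',cv2.resize(im[y0-10:y1+10,x0-10:x1+10],None,fx=5,fy=5))
E
python3 m.py
```

```text
side0 brass ((267.0130310058594, 318.42437744140625), (18.173749923706055, 20.612483978271484), 67.78610229492188) [0.5221 0.232  0.102 ] area 292.0
side0 brass ((277.4765625, 278.6317443847656), (15.785750389099121, 19.249954223632812), 79.3752670288086) [0.5455 0.1555 0.102 ] area 237.0
plate ((533.0923461914062, 195.5485076904297), (111.3805923461914, 193.88990783691406), 17.03794288635254) z 0.10366091067166994
0.05 0.064 1127 [ 0.4598 -0.2674  0.0589] [ 0.4198 -0.4949  0.05  ] [ 0.5111 -0.1846  0.064 ] px 398.81721384205855 163.87843833185448
0.064 0.072 454 [ 0.4625 -0.2859  0.067 ] [ 0.4305 -0.4953  0.064 ] [ 0.4928 -0.1948  0.0715] px 400.92070484581495 155.94273127753303
0.08 0.11 215 [ 0.4628 -0.2573  0.0991] [ 0.4491 -0.3306  0.0804] [ 0.4885 -0.1988  0.1099] px 398.13488372093025 153.51162790697674
0.11 0.122 170 [ 0.4657 -0.2419  0.1155] [ 0.4501 -0.3313  0.1101] [ 0.4858 -0.2029  0.1216] px 395.48823529411766 151.88823529411764
0.122 0.14 62 [ 0.4615 -0.3272  0.1267] [ 0.4504 -0.3412  0.1221] [ 0.4733 -0.3159  0.1302] px 410.741935483871 126.01612903225806
top0 brass ((
[... 355 characters left out ...]
47338867188), 17.02752113342285) z 0.10358064089687113
0.05 0.064 2018 [ 0.4624 -0.2628  0.0589] [ 0.4174 -0.3598  0.0502] [ 0.5075 -0.1852  0.064 ] px 431.26660059464814 228.42715559960357
0.064 0.072 620 [ 0.4596 -0.3034  0.0667] [ 0.4281 -0.3569  0.064 ] [ 0.4902 -0.194   0.0719] px 452.0387096774193 229.7709677419355
0.08 0.11 169 [ 0.4638 -0.2504  0.1022] [ 0.4472 -0.3248  0.08  ] [ 0.4852 -0.1981  0.11  ] px 430.698224852071 227.72189349112426
0.11 0.122 240 [ 0.4648 -0.2267  0.1149] [ 0.4477 -0.3237  0.11  ] [ 0.481  -0.2015  0.1219] px 420.375 227.2125
0.122 0.14 126 [ 0.4586 -0.3268  0.1262] [ 0.4479 -0.3385  0.122 ] [ 0.469  -0.315   0.1298] px 474.23015873015873 230.43650793650795
```

Run:
```python
from h import *
a=cv2.imread('pics/side0z.png');b=cv2.imread('pics/top0z.png')
cv2.imwrite('pics/zz.png',cv2.resize(np.hstack([cv2.resize(a,(400,int(a.shape[0]*400/a.shape[1]))),np.pad(cv2.resize(b,(int(b.shape[1]*390/b.shape[0])*0+395,270)),((0,int(a.shape[0]*400/a.shape[1])-270),(0,0),(0,0)))]),None,fx=1,fy=1))
```

```text
(no output)
```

View pics/zz.png

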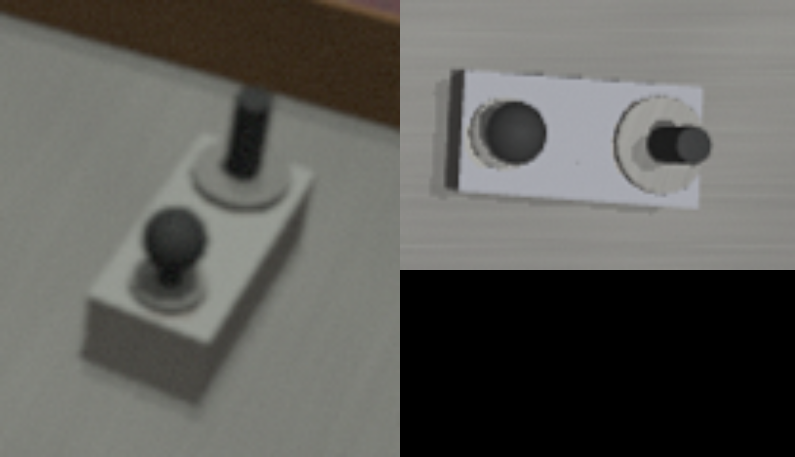

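send_rows(
  fingers=[1,1,1,1,1,1,1,1,1,1],
  dp=[
    [33,-30,10],
    [66,-60,20],
    [99,-90,30],
    [132,-120,40],
    [165,-150,50],
    [198,-180,60],
    [231,-210,70],
    [264,-240,75],
    [297,-270,80],
    [330,-300,80],
  ],
  turn=[
    [0,0,-0.065],
    [0,0,-0.13],
    [0,0,-0.195],
    [0,0,-0.26],
    [0,0,-0.325],
    [0,0,-0.39],
    [0,0,-0.455],
    [0,0,-0.52],
    [0,0,-0.585],
    [0,0,-0.65],
  ],
)

```text
time_s: 0.93
position: [0.4742, 0.3242, 0.3002]
tcp_rot: [[-0.001, -0.598, 0.802], [-0.0, 0.802, 0.598], [-1.0, 0.0, -0.001]]
force: [0.2, 0.3, 0.3]
opening: 1.002
```

send_rows(
  fingers=[1,1,1,1,1,1,1,1,1,1],
  dp=[
    [15,-30,0],
    [30,-65,0],
    [40,-100,0],
    [48,-135,0],
    [54,-170,0],
    [56,-205,0],
    [56,-240,0],
    [55,-275,0],
    [52,-310,0],
    [48,-345,0],
  ],
  turn=[
    [0,0,-0.064],
    [0,0,-0.128],
    [0,0,-0.192],
    [0,0,-0.256],
    [0,0,-0.32],
    [0,0,-0.385],
    [0,0,-0.449],
    [0,0,-0.513],
    [0,0,-0.577],
    [0,0,-0.641],
  ],
)

```text
time_s: 1.77
position: [0.5217, -0.0224, 0.2998]
tcp_rot: [[-0.002, 0.003, 1.0], [0.001, 1.0, -0.003], [-1.0, 0.001, -0.002]]
force: [1.4, -0.4, -0.4]
opening: 1.0
```

send_rows(
  fingers=[1,1,1,1,1,1,1,1,1,1],
  dp=[
    [-7,-35,0],
    [-14,-70,-10],
    [-21,-105,-20],
    [-28,-140,-30],
    [-35,-175,-45],
    [-42,-210,-60],
    [-50,-245,-75],
    [-56,-275,-90],
    [-62,-305,-100],
    [-62,-305,-100],
  ],
  turn=[
    [0,0,0],
    [0,0,0],
    [0,0,0],
    [0,0,0],
    [0,0,0],
    [0,0,0],
    [0,0,0],
    [0,0,0],
    [0,0,0],
    [0,0,0],
  ],
)

```text
time_s: 2.6
position: [0.4579, -0.3325, 0.1972]
tcp_rot: [[-0.004, 0.008, 1.0], [-0.0, 1.0, -0.008], [-1.0, -0.0, -0.004]]
force: [-0.2, -0.7, 0.1]
opening: 1.004
```

Run:
```python
from h import *
c=cap('side','side1'); s=bot.read_state(); print(s['position'],proj(c,s['position']))
d=cap('top','top1'); print(proj(d,s['position']))
cv2.imwrite('pics/v1.png',np.vstack([cv2.resize(c['img'][60:220,300:560],(780,480))]))
```

```text
[ 0.45842838 -0.32976642  0.19808427] (np.float64(416.81658895739326), np.float64(100.69704070266778))
(np.float64(491.51608431455486), np.float64(230.8317868032791))
```

View pics/v1.png

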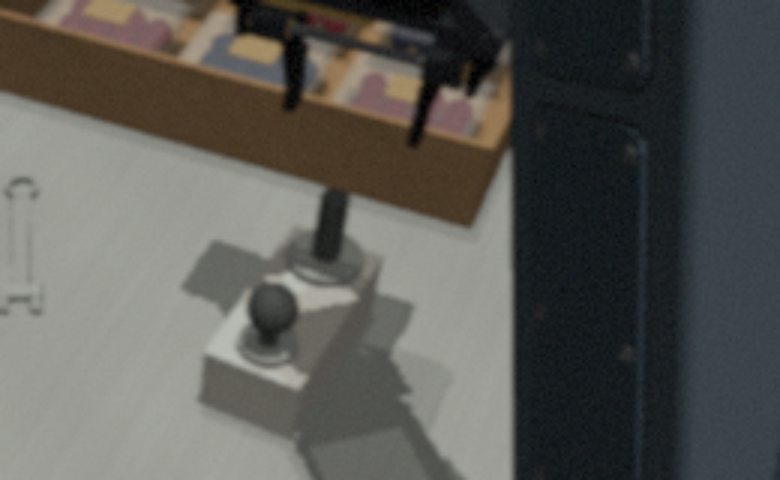

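View pics/top1.png

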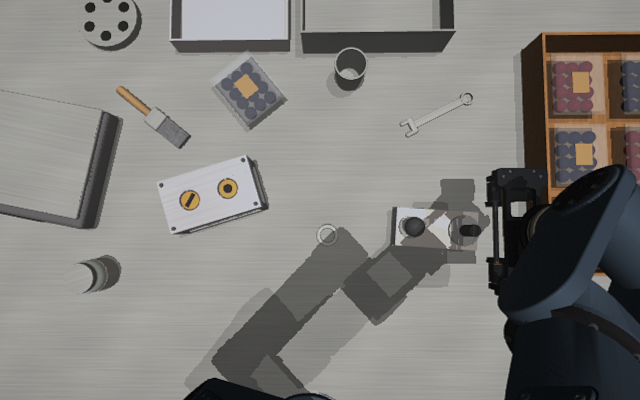

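send_rows(
  fingers=[1,1,1,1,1,1,1],
  dp=[
    [1,2,-20],
    [2,3,-45],
    [2,3,-70],
    [2,3,-95],
    [2,3,-115],
    [2,3,-124],
    [2,3,-124],
  ],
  turn=[
    [0,0,0],
    [0,0,0],
    [0,0,0],
    [0,0,0],
    [0,0,0],
    [0,0,0],
    [0,0,0],
  ],
)

```text
time_s: 3.28
position: [0.4602, -0.3227, 0.0733]
tcp_rot: [[-0.006, 0.005, 1.0], [0.006, 1.0, -0.005], [-1.0, 0.006, -0.006]]
force: [0.0, 0.6, -0.7]
opening: 1.002
```

send_rows(
  fingers=[0.5,0.3,0.1,0,0,0,0,0,0,0],
  dp=[
    [0,0,0],
    [0,0,0],
    [0,0,0],
    [0,0,0],
    [0,0,0],
    [0,0,0],
    [0,0,0],
    [0,0,0],
    [0,0,0],
    [0,0,0],
  ],
  turn=[
    [0,0,0],
    [0,0,0],
    [0,0,0],
    [0,0,0],
    [0,0,0],
    [0,0,0],
    [0,0,0],
    [0,0,0],
    [0,0,0],
    [0,0,0],
  ],
)

```text
time_s: 4.12
position: [0.4602, -0.3227, 0.0732]
tcp_rot: [[-0.006, 0.005, 1.0], [0.006, 1.0, -0.005], [-1.0, 0.006, -0.006]]
force: [0.3, 0.2, 0.1]
opening: 0.326
```

Run:
```python
from h import *
c=cap('side','side2'); s=bot.read_state(); print(s['position'],s['opening'],s['force'])
cv2.imwrite('pics/v2.png',np.vstack([cv2.resize(c['img'][60:220,300:560],(780,480))]))
```

```text
[ 0.46014191 -0.32270856  0.07320058] 0.27902558085883045 [0.00592601 0.01524109 0.02560029]
```

View pics/v2.png

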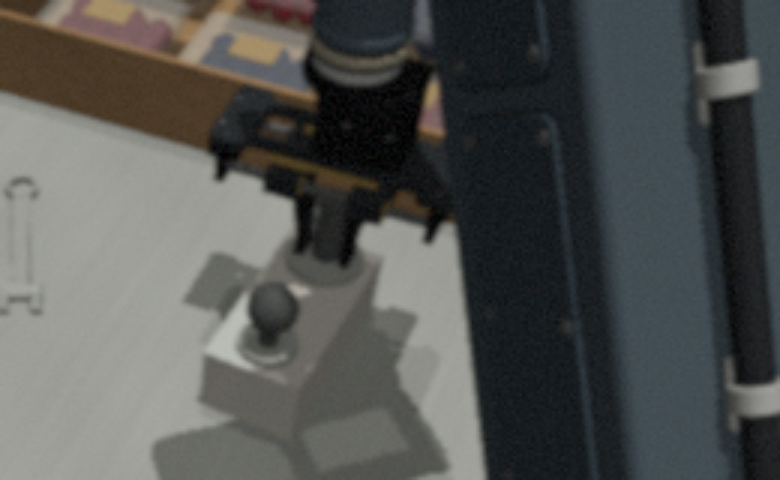

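send_rows(
  fingers=[0,0,0,0,0,0,0,0,0,0],
  dp=[
    [0,0,0],
    [0,0,0],
    [0,0,0],
    [0,0,5],
    [0,0,15],
    [0,0,30],
    [0,0,50],
    [0,0,70],
    [0,0,95],
    [0,0,120],
  ],
  turn=[
    [0,0,0],
    [0,0,0],
    [0,0,0],
    [0,0,0],
    [0,0,0],
    [0,0,0],
    [0,0,0],
    [0,0,0],
    [0,0,0],
    [0,0,0],
  ],
)

```text
time_s: 5.0
position: [0.4592, -0.3218, 0.194]
tcp_rot: [[-0.008, 0.005, 1.0], [0.008, 1.0, -0.005], [-1.0, 0.008, -0.008]]
force: [0.4, -0.9, -4.7]
opening: 0.272
```

Run:
```python
from h import *
c=cap('side','side3'); s=bot.read_state(); print(s['position'],s['opening'],s['force'],s['moment'])
cv2.imwrite('pics/v3.png',np.vstack([cv2.resize(c['img'][40:200,300:560],(780,480))]))
```

```text
[ 0.46171417 -0.32421367  0.19935129] 0.2675155496094413 [ 1.28350507 -1.30376772 -1.24294421] [-0.12913443 -0.08433142 -0.01276338]
```

View pics/v3.png

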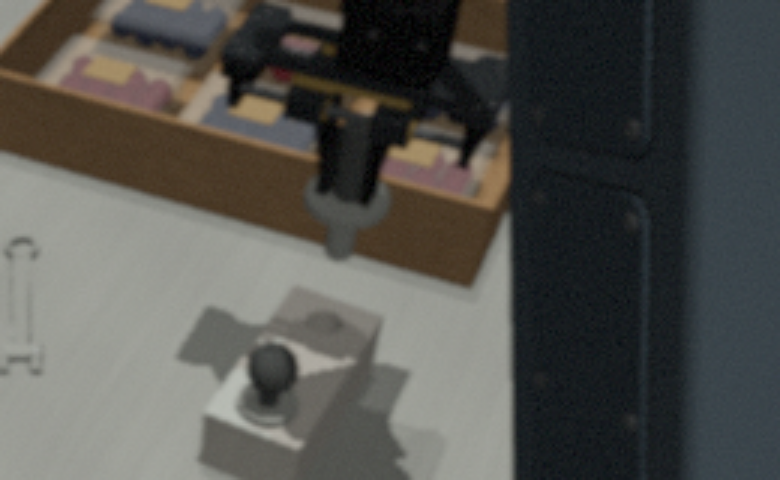

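send_rows(
  fingers=[0,0,0,0,0,0,0,0,0,0],
  dp=[
    [5,10,10],
    [12,30,20],
    [22,57,30],
    [32,87,40],
    [42,117,45],
    [52,147,50],
    [62,177,50],
    [72,207,50],
    [80,237,50],
    [86,265,50],
  ],
  turn=[
    [0,0,0],
    [0,0,0],
    [0,0,0],
    [0,0,0],
    [0,0,0],
    [0,0,0],
    [0,0,0],
    [0,0,0],
    [0,0,0],
    [0,0,0],
  ],
)

```text
time_s: 5.88
position: [0.5474, -0.0573, 0.2488]
tcp_rot: [[-0.002, 0.004, 1.0], [0.001, 1.0, -0.004], [-1.0, 0.001, -0.002]]
force: [1.1, -0.3, -4.8]
opening: 0.27
```

send_rows(
  fingers=[0,0,0,0,0,0,0,0,0,0],
  dp=[
    [2,30,0],
    [2,60,0],
    [0,90,0],
    [-2,120,0],
    [-5,150,0],
    [-8,180,0],
    [-12,210,0],
    [-15,235,0],
    [-18,255,0],
    [-18,270,0],
  ],
  turn=[
    [0,0,0],
    [0,0,0],
    [0,0,0],
    [0,0,0],
    [0,0,0],
    [0,0,0],
    [0,0,0],
    [0,0,0],
    [0,0,0],
    [0,0,0],
  ],
)

```text
time_s: 6.72
position: [0.5273, 0.2147, 0.248]
tcp_rot: [[-0.005, 0.002, 1.0], [0.001, 1.0, -0.002], [-1.0, 0.001, -0.005]]
force: [1.5, -1.0, -5.0]
opening: 0.271
```

send_rows(
  fingers=[0,0,0,0,0],
  dp=[
    [-3,10,-10],
    [-6,18,-25],
    [-6,21,-40],
    [-6,21,-50],
    [-6,21,-50],
  ],
  turn=[
    [0,0,0],
    [0,0,0],
    [0,0,0],
    [0,0,0],
    [0,0,0],
  ],
)

```text
time_s: 7.13
position: [0.5186, 0.2348, 0.1946]
tcp_rot: [[-0.012, 0.002, 1.0], [-0.001, 1.0, -0.002], [-1.0, -0.001, -0.012]]
force: [-0.9, -0.3, -4.6]
opening: 0.268
```

Run:
```python
from h import *
c=cap('side','side4'); s=bot.read_state(); print(s['position'],s['opening'],s['force'],s['moment'],proj(c,s['position']))
d=cap('top','top4')
p=s['position']
for q in ([.5211,.2323,.102],p-[0,.004,.063]): print(proj(c,q),proj(d,q))
cv2.imwrite('pics/v4.png',cv2.resize(c['img'][220:380,180:380],(800,600)[0:2] and (750,600)))
cv2.imwrite('pics/v4t.png',cv2.resize(d['img'][120:280,120:320],(750,600)))
```

```text
[0.51976924 0.23487819 0.19607003] 0.27025807355631853 [ 0.07746405  0.54749867 -4.38765154] [-0.053114    0.08544717 -0.03096472] (np.float64(261.1018066881371), np.float64(292.9722796799074))
(np.float64(267.45518689897), np.float64(318.79377737775997)) (np.float64(189.7221423305248), np.float64(199.34019012631575))
(np.float64(266.65340319174254), np.float64(309.91506928066354)) (np.float64(185.06227587644253), np.float64(198.8867584369382))
```

View pics/v4.png

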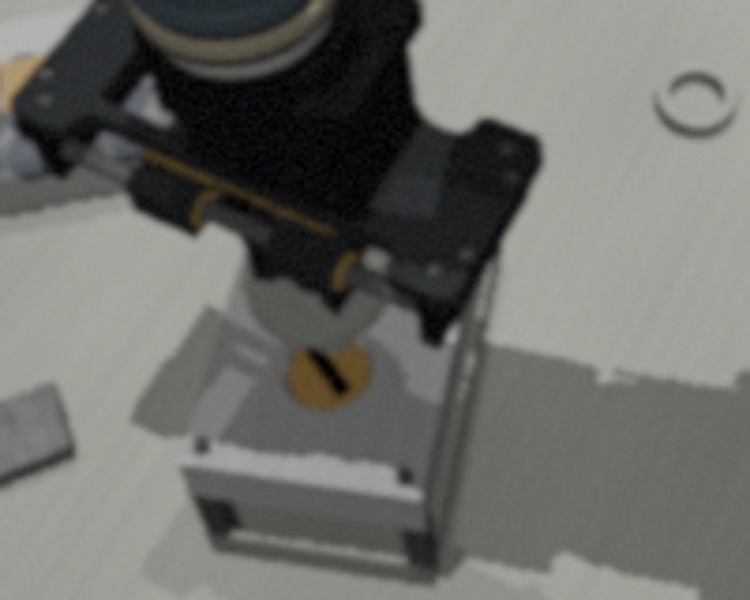

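View pics/v4t.png

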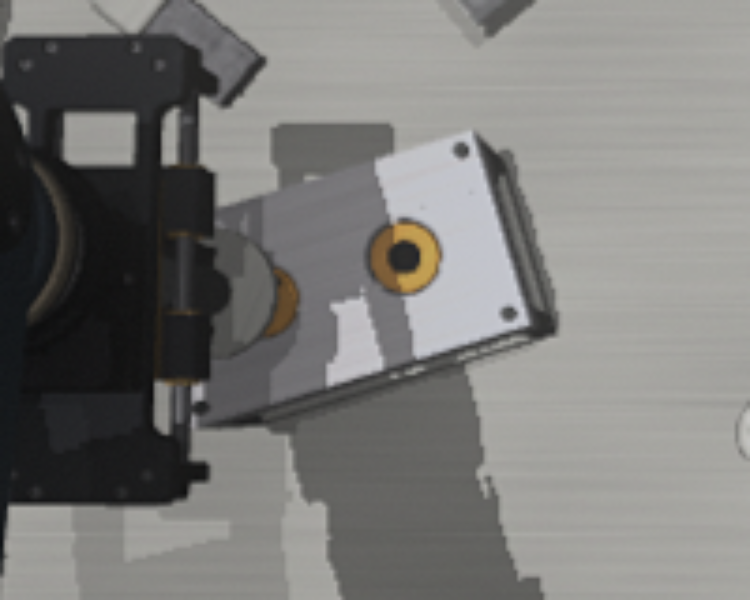

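Run:
```python
from h import *
from scipy.optimize import least_squares
np.set_printoptions(precision=4,suppress=True)
for n,pz,off in(('side4',[(315,347),(245,275),(388,290),(265,325),(365,330)],(180,220)),('top4',[(276,292),(232,226),(218,358),(260,250),(262,335)],(120,120))):
    c=ld(n)
    for z in(.183,.191):
        P=np.array([onz(c,off[0]+u/3.75,off[1]+v/3.75,z)[:2] for u,v in pz])
        r=least_squares(lambda t:np.hypot(*(P-t).T)-.032,P.mean(0)); print(n,z,r.x,r.fun*1000)
```

```text
side4 0.183 [0.5185 0.2275] [ 0.7639 -0.3654 -1.7893 -1.2994  0.7525]
side4 0.191 [0.5156 0.2305] [ 0.8743 -0.7177 -2.094  -1.263   0.7146]
top4 0.183 [0.5181 0.2295] [-0.332   1.4399  0.249  -0.9581  0.7954]
top4 0.191 [0.5175 0.2269] [-0.2263  1.1716 -0.0192 -0.9758  0.8035]
```

send_rows(
  fingers=[0,0,0,0,0,0],
  dp=[
    [2,2,-5],
    [3,3,-12],
    [3,3,-18],
    [3,3,-22],
    [3,3,-24],
    [3,3,-24],
  ],
  turn=[
    [0,0,0],
    [0,0,0],
    [0,0,0],
    [0,0,0],
    [0,0,0],
    [0,0,0],
  ],
)

```text
time_s: 7.73
position: [0.5234, 0.2378, 0.1725]
tcp_rot: [[-0.008, 0.003, 1.0], [-0.0, 1.0, -0.003], [-1.0, -0.0, -0.008]]
force: [0.0, -0.0, -4.3]
opening: 0.267
```

send_rows(
  fingers=[0,0,0,0,0,0,0,0],
  dp=[
    [0,0,-2],
    [0,0,-4],
    [0,0,-6],
    [0,0,-8],
    [0,0,-10],
    [0,0,-12],
    [0,0,-14],
    [0,0,-16],
  ],
  turn=[
    [0,0,0],
    [0,0,0],
    [0,0,0],
    [0,0,0],
    [0,0,0],
    [0,0,0],
    [0,0,0],
    [0,0,0],
  ],
)

```text
time_s: 8.4
position: [0.5247, 0.2382, 0.1584]
tcp_rot: [[-0.005, 0.003, 1.0], [0.001, 1.0, -0.003], [-1.0, 0.001, -0.005]]
force: [-1.0, -0.6, 5.3]
opening: 0.271
```

send_rows(
  fingers=[0,0,0,0,0,0,0],
  dp=[
    [-1,0,-3],
    [-1,0,-6],
    [-1,0,-9],
    [-1,0,-12],
    [-1,0,-15],
    [-1,0,-18],
    [-1,0,-20],
  ],
  turn=[
    [0,0,0],
    [0,0,0],
    [0,0,0],
    [0,0,0],
    [0,0,0],
    [0,0,0],
    [0,0,0],
  ],
)

```text
time_s: 8.98
position: [0.524, 0.2382, 0.139]
tcp_rot: [[-0.004, 0.003, 1.0], [0.001, 1.0, -0.003], [-1.0, 0.001, -0.004]]
force: [-1.5, -1.0, 4.9]
opening: 0.268
```

Run:
```python
from h import *
c=cap('side','side5'); s=bot.read_state(); print(s['position'],s['opening'],s['force'],s['moment'])
cv2.imwrite('pics/v5.png',cv2.resize(c['img'][220:380,180:380],(750,600)))
```

```text
[0.52373559 0.23808669 0.13819366] 0.26705499947049144 [ 0.20618146 -0.86275592 -3.25272778] [-0.22663242  0.00997901 -0.04302273]
```

View pics/v5.png

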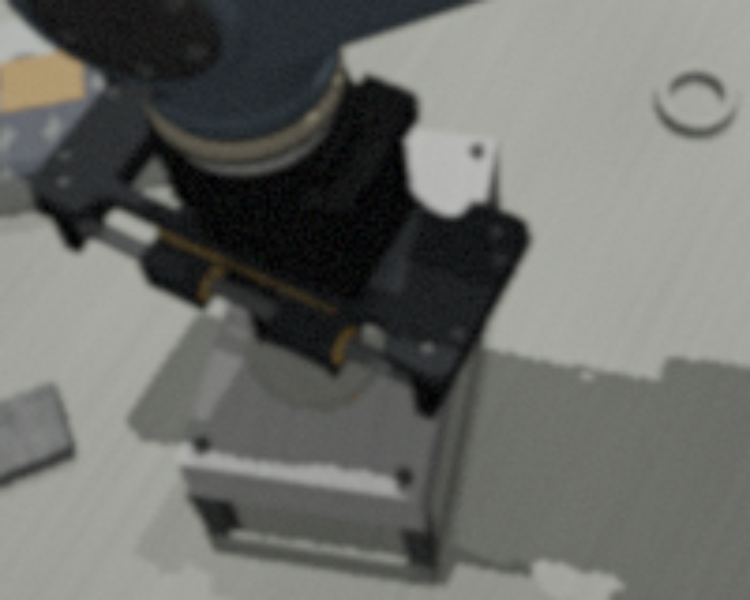

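send_rows(
  fingers=[0,0,0,0,0,0,0],
  dp=[
    [-1,0,-3],
    [-1,0,-6],
    [-1,0,-9],
    [-1,0,-12],
    [-1,0,-14],
    [-1,0,-16],
    [-1,0,-17],
  ],
  turn=[
    [0,0,0],
    [0,0,0],
    [0,0,0],
    [0,0,0],
    [0,0,0],
    [0,0,0],
    [0,0,0],
  ],
)

```text
time_s: 9.62
position: [0.5226, 0.2381, 0.1206]
tcp_rot: [[-0.005, 0.003, 1.0], [0.0, 1.0, -0.003], [-1.0, 0.0, -0.005]]
force: [-0.1, 0.7, -3.9]
opening: 0.268
```

Run:
```python
from h import *
c=cap('side','side6'); s=bot.read_state(); print(s['position'],s['opening'],s['force'],s['moment'])
cv2.imwrite('pics/v6.png',cv2.resize(c['img'][220:380,180:380],(750,600)))
```

```text
[0.5225529  0.23804719 0.12065274] 0.2706200784445213 [ 0.59869089  0.23585009 -3.42352501] [-0.134415    0.09051174  0.0063179 ]
```

View pics/v6.png

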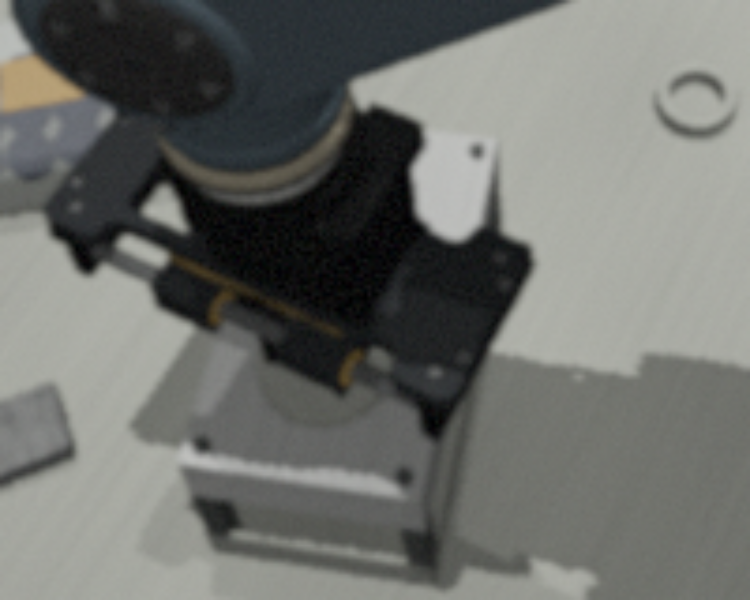

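send_rows(
  fingers=[0,0,0,0,0],
  dp=[
    [0,0,-1],
    [0,0,-1.5],
    [0,0,-2],
    [0,0,-2.5],
    [0,0,-2.5],
  ],
  turn=[
    [0,0,0],
    [0,0,0],
    [0,0,0],
    [0,0,0],
    [0,0,0],
  ],
)

```text
time_s: 10.08
position: [0.5227, 0.2381, 0.1184]
tcp_rot: [[-0.005, 0.003, 1.0], [0.001, 1.0, -0.003], [-1.0, 0.001, -0.005]]
force: [-1.7, 0.5, -4.0]
opening: 0.266
```

send_rows(
  fingers=[0,0,0,0,0],
  dp=[
    [0,0,-0.5],
    [0,0,-1],
    [0,0,-1.5],
    [0,0,-2],
    [0,0,-2],
  ],
  turn=[
    [0,0,0],
    [0,0,0],
    [0,0,0],
    [0,0,0],
    [0,0,0],
  ],
)

```text
time_s: 10.5
position: [0.5227, 0.238, 0.1182]
tcp_rot: [[-0.004, 0.003, 1.0], [0.001, 1.0, -0.003], [-1.0, 0.0, -0.004]]
force: [-2.9, -2.4, 8.5]
opening: 0.266
```

send_rows(
  fingers=[0.3,0.4,0.5,0.6,0.7,0.7,0.7,0.7,0.7,0.7],
  dp=[
    [0,0,0],
    [0,0,0],
    [0,0,0],
    [0,0,0],
    [0,0,0],
    [0,0,0],
    [0,0,0],
    [0,0,0],
    [0,0,0],
    [0,0,0],
  ],
  turn=[
    [0,0,0],
    [0,0,0],
    [0,0,0],
    [0,0,0],
    [0,0,0],
    [0,0,0],
    [0,0,0],
    [0,0,0],
    [0,0,0],
    [0,0,0],
  ],
)

```text
time_s: 11.33
position: [0.5226, 0.238, 0.1181]
tcp_rot: [[-0.004, 0.003, 1.0], [0.0, 1.0, -0.003], [-1.0, 0.0, -0.004]]
force: [-0.4, -0.0, 0.4]
opening: 0.697
```

send_rows(
  fingers=[0.7,0.7,0.7,0.7,0.7,0.7,0.7,0.7,0.7,0.7],
  dp=[
    [0,0,3],
    [0,0,10],
    [0,0,20],
    [0,0,35],
    [0,0,50],
    [0,0,70],
    [0,0,95],
    [0,0,120],
    [0,0,145],
    [0,0,150],
  ],
  turn=[
    [0,0,0],
    [0,0,0],
    [0,0,0],
    [0,0,0],
    [0,0,0],
    [0,0,0],
    [0,0,0],
    [0,0,0],
    [0,0,0],
    [0,0,0],
  ],
)

```text
time_s: 12.17
position: [0.5253, 0.2388, 0.2739]
tcp_rot: [[0.006, 0.002, 1.0], [0.003, 1.0, -0.002], [-1.0, 0.003, 0.006]]
force: [0.7, 0.1, 0.7]
opening: 0.698
```

send_rows(
  fingers=[0.7,0.7,0.7,0.7,0.7,0.7,0.7,0.7,0.7,0.7],
  dp=[
    [0,-30,10],
    [0,-65,20],
    [0,-100,30],
    [0,-135,30],
    [0,-170,30],
    [0,-205,30],
    [0,-240,30],
    [0,-275,30],
    [0,-310,30],
    [0,-330,30],
  ],
  turn=[
    [0,0,0],
    [0,0,0],
    [0,0,0],
    [0,0,0],
    [0,0,0],
    [0,0,0],
    [0,0,0],
    [0,0,0],
    [0,0,0],
    [0,0,0],
  ],
)

```text
time_s: 13.0
position: [0.5249, -0.0947, 0.304]
tcp_rot: [[0.006, 0.005, 1.0], [0.001, 1.0, -0.005], [-1.0, 0.001, 0.006]]
force: [0.3, 0.7, 0.4]
opening: 0.698
```

Run:
```python
from h import *
c=cap('side','side7'); d=cap('top','top7')
cv2.imwrite('pics/v7.png',cv2.resize(c['img'][220:380,180:380],(750,600)))
cv2.imwrite('pics/v7t.png',cv2.resize(d['img'][120:280,120:320],(750,600)))
for q in(c,d):
    P=cloud(q); s=(abs(P[...,0]-.521)<.04)&(abs(P[...,1]-.232)<.04)&(q['z_map']>0)
    t=s&(P[...,2]>.155); print('handle top',P[t].mean(0),P[t].max(0))
    t=s&(P[...,2]>.109)&(P[...,2]<.118); print('collar',np.median(P[t],0),t.sum())
```

```text
handle top [0.52137769 0.23350247 0.1689376 ] [0.53404928 0.24327968 0.17509559]
collar [0.51631744 0.23913292 0.11183891] 728
handle top [0.51993527 0.23024986 0.16967842] [0.5317324  0.24343422 0.17438912]
collar [0.51514462 0.22565712 0.11184811] 561
```

View pics/v7.png

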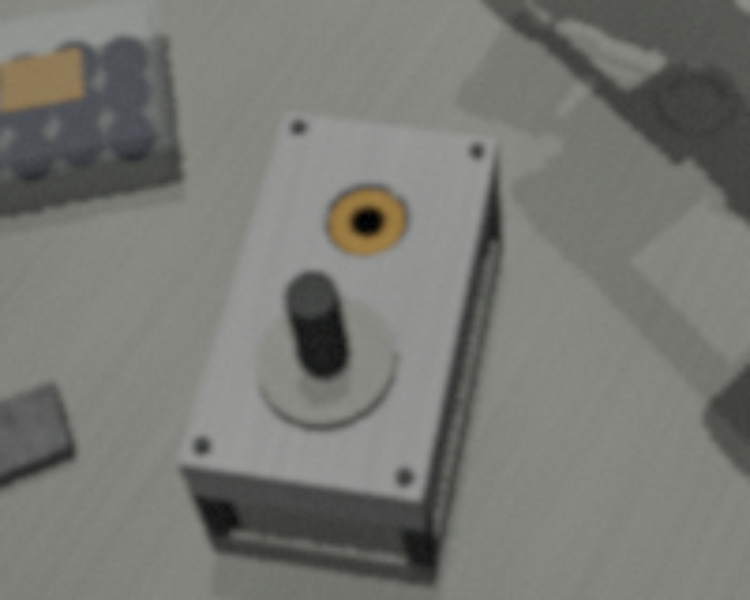

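View pics/v7t.png

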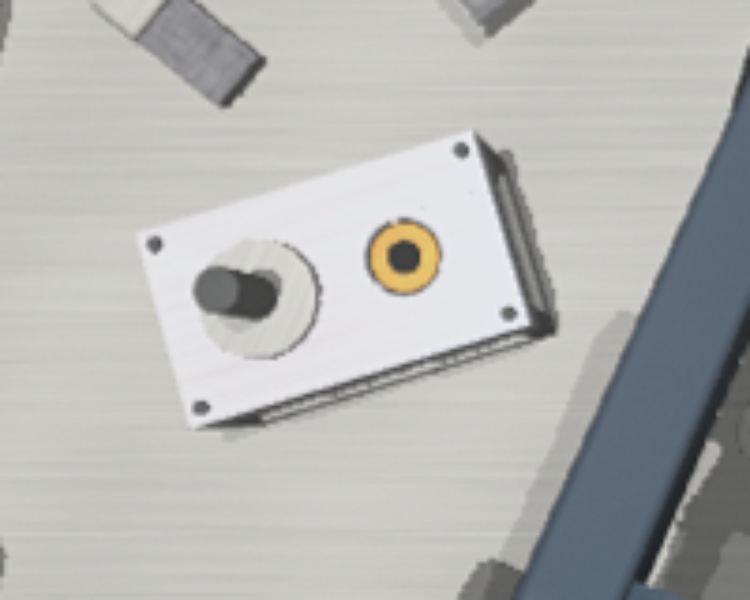

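The pictures show the rod upright in the slot bore, with its collar flat on the plate (side view near (265,315)). The round insert is still seated near (278,279), and the gripper is well clear.

Run:
```python
from rig import bot
print(bot.hand_in())
```

```text
the job is handed in; nothing more can be done
None
```

I took the drift rod from the rack and pushed the slotted insert down through its bore. I then lowered the rod until the collar met the plate, let go and moved the gripper clear. The job was handed in at about 13 s of the 48 s allowed.

- **Push:** it took about 10 N. The force then fell back to just the rod's weight, about 15 mm before the collar seated.
- **Rod:** both cameras show it upright in the emptied bore. The collar top measured 112 mm (113 expected) and the handle top 174 mm (173 expected).
- **Round insert:** it is still seated, flush in its bore as before.
- **Not seen directly:** the slotted insert in the tray, because the plate hides it. I inferred its drop from the force fall and from the rod seating with its foot 15 mm below the plate.
- **Disagreements:** the two cameras differed by about 2 mm in x, which is within calibration. The rod sat about 4 mm off centre in the jaws, and I corrected for that before pushing.

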